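# Slide the spray can home into its bay

### The job

Push the tall spray can gently across the bench into the empty bay of the wooden three-bay stand, until it rests against the back board. Keep it standing upright on the bench all the way: it is only to be pushed, not gripped, lifted or tipped. Leave the two tins in the other bays and the tools lying about where they are.

Things in the scene. Friction and masses are not known exactly. Their poses are not given: they have to be found in the camera images.
- spray_can: The tall narrow aerosol can standing loose on the bench: aluminium with a grey sleeve, 52 mm diameter up to 145 mm height, then a black cap 37 mm wide up to 184 mm; 0.2 to 0.4 kg. Origin at the centre of its underside, z up its axis. Pushed lower than about 25 mm above the bench it slides; pushed higher it may tip over.
- bay_stand: Low brown wooden stand fixed to the bench: three floorless bays, open at the front, which faces the robot's left. Origin on the bench mid middle bay; +x into the bays, y along the back board, whose face is at x = 34 mm (56 mm high, 16 thick, 273 long). Bay centres y = -87, 0, +87 mm; each 75 mm wide between dividers 12 mm thick, 32 mm high, that run from the board to round noses ending at x = -20 mm.
- bay_home (a point): Point on the bench in the empty bay, where the centre of the can's underside is when the can touches the back board in mid bay; x into the bay (as the stand), 26 mm before the board. A flush round cork inlay, 40 mm wide, lies centred 8 mm in front of this point and does not hinder. Which of the three bays is empty differs.
- grey_tin: Open grey tin, 65 mm diameter, 86 mm high, loose, standing in one of the other bays; origin at the centre of its underside. To be left alone.
- brass_tin: Open low brass tin, 58 mm diameter, 39 mm high, loose, standing in one of the other bays; origin at the centre of its underside. To be left alone.
- pliers: Flat-nose pliers, 61 x 188 x 12 mm, lying loose on the bench beyond the stand, on the robot's right, long side along its y; origin at the centre of the underside. To be left alone.
- turnscrew: Screwdriver with wooden grip, 24 x 230 x 27 mm, lying loose on the bench on the robot's left, long side along its y; origin at the centre of the underside. To be left alone.
Not all that is in view belongs to the job. What is shaped like the spray_can but red or yellow is not meant.

How it is judged:
At the end, for the whole second after the job is handed in: The can stands upright (within 0.06 rad) and at rest on the bench in the empty bay, no more than 10 mm short of touching the back board (x of spray_can in the frame of bay_home between -0.01 and 0.01 m and y of spray_can in the frame of bay_home between -0.02 and 0.02 m and angle between spray_can's own z axis and vertical below 0.06 rad and height (world z) of spray_can below 0.004 m and linear speed of spray_can below 0.01 m/s).
It fails at once if the can tipped more than 0.3 rad (angle between spray_can's own z axis and vertical above 0.3 rad).
It fails at once if the can was lifted off the bench (height (world z) of spray_can above 0.012 m).
It fails at once if the can was gripped or pushed harder than 30 N (contact force between the fingers and spray_can above 30 N).
It fails at once if a tin was moved more than 20 mm (distance of any of grey_tin, brass_tin from where it was at the start of the episode above 0.02 m).
It fails at once if the pliers or screwdriver were moved more than 30 mm (distance of any of pliers, turnscrew from where it was at the start of the episode above 0.03 m).
It also fails if it takes over 58 s, if anything falls off the work surface, if the arm or the gripper's body presses on something with over 40 N, if the wrist force passes 120 N, or if a joint passes its speed limit or range.

### The arm

A 6-joint arm with a two-finger parallel gripper is mounted at the origin on a cart in front of the work surface, level with it; the furniture and walls round the work are solid. World frame = base frame: x ahead of the robot, y to its left, z up, the work surface at z = 0. Lengths are in m, angles in rad, forces in N, time in s.
With the tool pointing down it reaches from about 0.225 to 0.875 m from the base axis. Payload 3.4 kg.
Tool frame: the origin (TCP) lies midway between the tips of the shut fingers; the grasp point (between the pads) lies 19 mm behind it (manip.pinch_z is the distance from the TCP to the grasp point, in m); z points along the fingers, y is the line along which they close (so a half turn about z gives the same grasp; the last joint's range is limited). The gripper opens to 85 mm and grips with 20 to 120 N. Pads are 22 mm wide; open, the fingers measure 114 mm over their backs; the gripper's body (76 mm by 85 mm) begins 54 mm behind the grasp point. The pads swing forward as they close: fully open they stand 13 mm farther back than shut.
Start: joints at [-1.355, 0.276, 1.505, -0, 1.361, -0.121], TCP at [0.19, -0.543, 0.202] pointing down, gripper open.
Joint ranges: [-2.89, 2.89], [-0.75, 2.08], [0.22, 2.7], [-1.18, 4.32], [0.11, 2.71], [-2.7, 2.7]. Speed limits (rad/s): [2.57, 2.57, 3.14, 3.14, 3.14, 3.14].

### API

Orientations are given as a unit quaternion [w, x, y, z].
In Python, from rig import manip gives the robot as it stands.
- The arm moves only by the tool carry_out, never from a script. Its arguments are lists of equal length, an entry for each row: "delta_pos": the shift along the tool's x, y, z scaled (see below), a list of three; "turn": the turn, a rotation vector about the tool's x, y, z scaled (see below), a list of three; "claw": the closure, from -1 (fully open) to 1 (shut). A call has 1 to 12 rows; each row is the pose to reach, as a shift and turn from the pose commanded when the call began, along the tool's axes at that moment; what a row does not reach only later rows make up. The controller multiplies each number of a shift by 400 mm and each number of a turn by 30 degrees. A row lasts 1/10 s, in which the tool goes at most 50 mm and 8.59 degrees, less where a joint would pass 70% of its speed; a pose out of reach is approached as far as the arm can. A call with a number of a shift or a turn outside -1 to 1 is refused whole. A call with a gripper value outside its range is refused whole. The fingers move at their own pace and stop on an object; "force" is the grip in N (left out, the last holds). Time passes only in rows, so rows that repeat a pose let the fingers close. It gives the time, the measured TCP pose, the force, the opening and the grip force at its end, in the units of the state.
- manip.get_state(): the state, without advancing time (a new reading comes with each control period).
- manip.get_image(name): name is "side" or "top"; returns a dict with "image" (400x640x3 uint8, red, green, blue), "z_map" (400x640 float32, m along the optical axis (not along the pixel's ray), 0 where there is no reading), "fx", "fy", "cx", "cy" (pixels), "world_to_cam" (4x4, takes a point from world to camera coordinates). Camera axes: x right, y down, z forward; pixel columns grow to the right and rows downward; lengths in m; the calibration is good to about 2 mm. A picture is of the moment at which its call begins.
- manip.sign_off(): hands the job in; it is judged then, once.
Trained networks look in the newest picture that a camera, given by its name, has taken for a name from the list of things; names that differ only in an ending like _2 or _b are one class to them, and where a whole thing is asked for, a point or a joint stands for the part that bears it (a point fixed in the world has none). Each returns a list of dicts, best first, with "score" (0 to 1); they miss things now and then, are a little off and sometimes report something else, mostly with a low value. They report only what shows in the picture. A call takes as long as a camera call. They do not tell look-alikes from the thing itself.
- manip.spot_in(camera, query): "point" ([x, y, z] in m, in world coordinates, good to about 4 mm: the middle of the surface that is visible of it).
- manip.place_of(camera, query): "point" ([x, y, z] in m, in world coordinates, good to about 4 mm: a listed point, or the origin of a listed thing).
The state is a dict: "clock": time; "qpos": joint angles; "qd": joint speeds; "effort": joint torques, N m; "position": TCP position; "ee_rot": TCP orientation; "contact_force": force on the tool from outside, world axes, zero at the start; "moment": the same for the moment, N m; "width": finger opening in m; "gripper_force": force on a finger pad.
Only numpy, scipy, OpenCV 4.12 (cv2) and the standard library are available. Lean on these libraries where they do the work, as an engineer would, in place of code of your own. Each camera call takes 0.05 s, during which the arm holds its last target. There are 200 camera calls.

## Working session

There is one attempt and no reset: what is moved stays moved. The work goes in short steps, Python scripts to look and compute and a tool call to move; the robot and the scene stay as the last step left them, time stands still between calls to the robot, and variables do not carry over. Pictures are saved under pics/ and viewed, at most 10 in all, crops included, and the job is handed in when it is done.

Besides the shell and the picture viewer there is one more tool, called after ">>>" in YAML: its name, and indented under it one key for each argument. carry_out: Moves the arm, as the interface text tells. Shifts and turns lie within -1 to 1; 1 stands for 400 mm of shift or 30 degrees of turn. Its arguments: {"type":"object","properties":{"delta_pos":{"type":"array","items":{"type":"array","items":{"type":"number","minimum":-1,"maximum":1}}},"turn":{"type":"array","items":{"type":"array","items":{"type":"number","minimum":-1,"maximum":1}}},"claw":{"type":"array","items":{"type":"number"}},"force":{"type":"number"}},"required":["delta_pos","turn","claw"]}

```bash
mkdir -p pics && python3 - <<'E'
from rig import manip
import cv2,numpy as np
s=manip.get_state();print(s['clock'],s['position'],s['ee_rot'],s['width'])
for c in("top","side"):
    d=manip.get_image(c);cv2.imwrite(f"pics/{c}0.png",d["image"][:,:,::-1])
    print(c,d['fx'],d['cx'],d['cy'],np.round(d['world_to_cam'],3).tolist())
    for q in("spray_can","bay_stand","bay_home","grey_tin","brass_tin","pliers","turnscrew"):
        for f in(manip.place_of,):
            print(q,[(np.round(r['point'],3).tolist(),round(r['score'],2)) for r in f(c,q)][:4])
E
```

```text
0.0 [ 0.18990275 -0.54209619  0.20062261] [-9.42581335e-04  9.85851184e-01  1.67620268e-01 -3.18653035e-05] 0.08512090296284626
top 361.4811992463423 317.6774116343204 202.9195387545836 [[0.115, -0.993, 0.0, -0.036], [-0.946, -0.109, -0.305, 0.59], [0.303, 0.035, -0.952, 0.884], [0.0, 0.0, 0.0, 1.0]]
spray_can [([0.667, 0.034, -0.0], 0.8), ([0.448, 0.034, -0.004], 0.8), ([0.553, 0.056, -0.002], 0.59)]
bay_stand [([0.595, -0.149, 0.002], 0.91)]
bay_home [([0.597, -0.159, -0.0], 0.51)]
grey_tin [([0.679, -0.138, 0.004], 0.9)]
brass_tin [([0.505, -0.156, -0.0], 0.63)]
pliers [([0.695, -0.314, -0.003], 0.93)]
turnscrew [([0.654, 0.348, 0.006], 0.74)]
side 444.2896407563982 321.0953151873283 195.05575150376185 [[-0.835, -0.55, -0.01, 0.508], [-0.461, 0.71, -0.533, 0.271], [0.3, -0.44, -0.846, 1.255], [0.0, 0.0, 0.0, 1.0]]
spray_can [([0.454, 0.034, 0.003], 0.94), ([0.561, 0.052, -0.003], 0.67), ([0.669, 0.034, 0.001], 0.64)]
bay_stand [([0.597, -0.143, 0.0], 0.95)]
bay_home [([0.698, -0.317, -0.001], 0.65), ([0.595, -0.155, 0.001], 0.51)]
grey_tin [([0.681, -0.136, 0.004], 0.6)]
brass_tin [([0.513, -0.157, -0.0], 0.54)]
pliers [([0.7, -0.315, -0.001], 0.74)]
turnscrew [([0.655, 0.352, -0.0], 0.57), ([0.512, -0.155, -0.001], 0.17)]
```

View pics/top0.png

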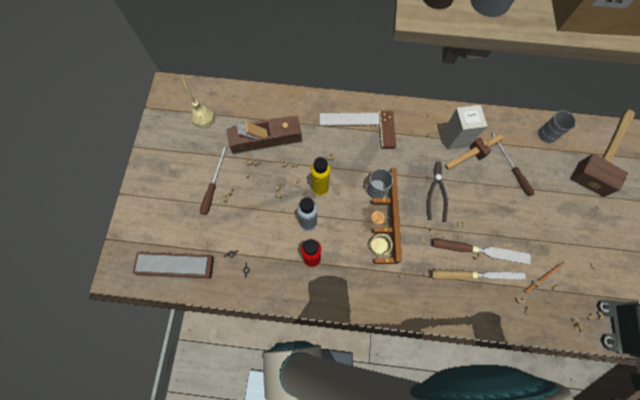

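View pics/side0.png

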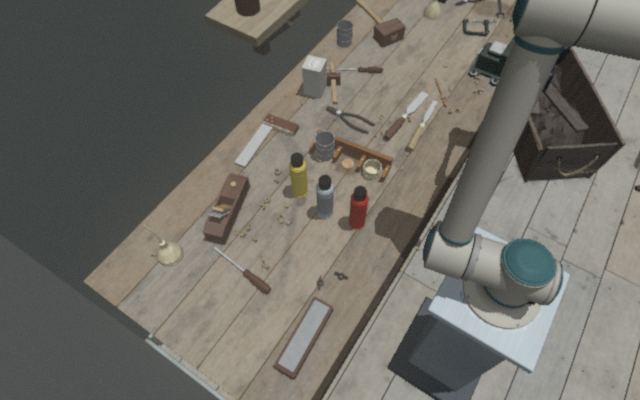

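The top picture shows the grey can at about (308,213), with red (312,253) and yellow (320,177) look-alikes on either side of it. The middle bay with the cork at (377,216) is empty, the grey tin is at (380,183) and the brass tin at (380,245). The side picture agrees: grey can at (325,198), cork at (348,163). The upright gripper body would hit the tall can, so I'll push with the tool leaned back. Next I refine the can and stand poses from depth.

```bash
cat > h.py <<'E'
import numpy as np, cv2
from rig import manip
from scipy.spatial.transform import Rotation as R
def cloud(c):
    d=manip.get_image(c);z=d['z_map'];v,u=np.indices(z.shape)
    p=np.stack([(u-d['cx'])/d['fx']*z,(v-d['cy'])/d['fy']*z,z],-1)
    T=d['world_to_cam'];w=(p-T[:3,3])@T[:3,:3]
    w[z<=0]=np.nan
    return w,d['image'],d
def rot(q): return R.from_quat([q[1],q[2],q[3],q[0]])
def lean(deg,d):   # tool z leans along horizontal d by deg; tool y = left-perp
    t=np.radians(deg);d=np.r_[np.array(d)/np.hypot(*d),0]
    z=np.sin(t)*d-np.cos(t)*np.array([0,0,1]);x=-np.cos(t)*d-np.sin(t)*np.array([0,0,1])
    return R.from_matrix(np.c_[x,np.cross(z,x),z])
def plan(p,Rt):
    s=manip.get_state();r=rot(s['ee_rot'])
    print('t',round(s['clock'],2),'pos',np.round(s['position'],4),'q',np.round(s['qpos'],2),'F',np.round(s['contact_force'],1),'w',round(s['width'],4))
    print('dpos',np.round(r.inv().apply(np.array(p)-s['position'])/.4,4),'turn',np.round(np.degrees((r.inv()*Rt).as_rotvec())/30,3))
def canfit(c,guess):
    w,im,_=cloud(c);m=(w[...,2]>.02)&(w[...,2]<.135)&(np.hypot(w[...,0]-guess[0],w[...,1]-guess[1])<.04)
    P=w[m]
    from scipy.optimize import least_squares
    o=least_squares(lambda a:np.hypot(P[:,0]-a[0],P[:,1]-a[1])-.026,guess,loss='soft_l1',f_scale=.003)
    return o.x,m.sum()
E
python3 - <<'E'
from h import *
for c in("top","side"):
    print(c,'can',canfit(c,[.557,.054]))
    w,im,_=cloud(c);x,y,z=w[...,0],w[...,1],w[...,2]
    m=(z>.05)&(z<.06)&(x>.45)&(x<.74)&(y>-.25)&(y<-.165)
    P=w[m][:,:2];rect=cv2.minAreaRect(P.astype(np.float32));print('board top',m.sum(),rect)
    mu=P.mean(0);_,_,V=np.linalg.svd(P-mu);V=V[0]*np.sign(V[0,0])
    t=(P-mu)@V;print(mu,np.degrees(np.arctan2(V[1],V[0])),mu+V*(t.min()+t.max())/2,t.max()-t.min())
    hsv=cv2.cvtColor(im,cv2.COLOR_RGB2HSV)
    k=(np.hypot(x-.597,y+.15)<.035)&(abs(z)<.012)
    k2=k&(hsv[...,1]>120)&(hsv[...,2]>130)
    print('cork',k.sum(),k2.sum(),np.nanmean(w[k2],0) if k2.any() else 0)
plan([.5,-.25,.35],lean(20,[.18,-.98]))
E
```

```text
top can (array([0.55991567, 0.05707022]), np.int64(187))
board top 532 ((0.6012560129165649, -0.1849219650030136), (0.27272912859916687, 0.01689836010336876), 6.2814040184021)
[ 0.59085136 -0.18567874] 5.912348034805682 [ 0.6012145  -0.18460555] 0.2726840734651827
cork 396 133 [ 0.59572419 -0.14361536  0.0014253 ]
side can (array([0.55753261, 0.05435014]), np.int64(321))
board top 289 ((0.5988249182701111, -0.18498317897319794), (0.27108410000801086, 0.021675726398825645), 6.575750350952148)
[ 0.57288957 -0.18740065] 5.812729887221687 [ 0.59871217 -0.18477189] 0.2711431335353137
cork 278 0 0
t 1.0 pos [ 0.19   -0.5427  0.2015] q [-1.35  0.28  1.5   0.    1.36 -0.12] F [0.5 0.4 0.5] w 0.0852
dpos [ 0.9732 -0.4346 -0.3712] turn [-0.471 -0.551 -2.674]
```

>>> carry_out:
  delta_pos:
    - [0, 0, -0.12]
    - [0, 0, -0.25]
    - [0.2, -0.1, -0.37]
    - [0.97, -0.43, -0.37]
    - [0.97, -0.43, -0.37]
    - [0.97, -0.43, -0.37]
    - [0.97, -0.43, -0.37]
    - [0.97, -0.43, -0.37]
    - [0.97, -0.43, -0.37]
    - [0.97, -0.43, -0.37]
    - [0.97, -0.43, -0.37]
    - [0.97, -0.43, -0.37]
  turn:
    - [0, 0, -0.2]
    - [0, 0, -0.4]
    - [0, 0, -0.6]
    - [0, 0, -0.8]
    - [0, 0, -1]
    - [0, 0, -1]
    - [0, 0, -1]
    - [0, 0, -1]
    - [0, 0, -1]
    - [0, 0, -1]
    - [0, 0, -1]
    - [0, 0, -1]
  claw: [0, 0, 0, 0, 0.3, 0.3, 0.3, 0.3, 0.3, 0.3, 0.3, 0.3]

```text
clock: 2.2
position: [0.5022, -0.2491, 0.3495]
ee_rot: [-0.0, 0.908, 0.42, 0.001]
contact_force: [-0.9, 0.3, 0.1]
width: 0.0298
gripper_force: 0.0
```

```bash
python3 - <<'E'
from h import *
plan([.51,.10,.35],lean(20,[.179,-.984]))
E
```

```text
t 2.2 pos [ 0.5022 -0.2491  0.3495] q [-0.59  0.21  1.24  0.    1.69  0.12] F [-0.9  0.3  0.1] w 0.0298
dpos [ 6.774e-01 -5.505e-01 -1.000e-04] turn [-0.292 -0.626 -1.672]
```

>>> carry_out:
  delta_pos:
    - [0.1, -0.08, 0]
    - [0.68, -0.55, 0]
    - [0.68, -0.55, 0]
    - [0.68, -0.55, 0]
    - [0.68, -0.55, 0]
    - [0.68, -0.55, 0]
    - [0.68, -0.55, 0]
    - [0.68, -0.55, 0]
    - [0.68, -0.55, 0]
    - [0.68, -0.55, 0]
    - [0.68, -0.55, 0]
  turn:
    - [0, 0, -0.2]
    - [0, 0, -0.4]
    - [0, 0, -0.6]
    - [0, 0, -0.8]
    - [0, 0, -1]
    - [0, 0, -1]
    - [0, 0, -1]
    - [0, 0, -1]
    - [0, 0, -1]
    - [0, 0, -1]
    - [0, 0, -1]
  claw: [0.35, 0.35, 0.35, 0.35, 0.35, 0.35, 0.35, 0.35, 0.35, 0.35, 0.35]

```text
clock: 3.3
position: [0.5101, 0.0957, 0.3495]
ee_rot: [0.0, 0.771, 0.637, -0.0]
contact_force: [0.3, -0.3, -0.7]
width: 0.0277
gripper_force: 0.0
```

```bash
python3 - <<'E'
from h import *
plan([.535,.18,.25],lean(22,[.179,-.984]))
plan([.535,.18,.25],lean(43,[.179,-.984]))
E
```

```text
t 3.3 pos [0.5101 0.0957 0.3495] q [ 0.05  0.14  1.32 -0.    1.67  0.24] F [ 0.3 -0.3 -0.7] w 0.0277
dpos [0.2188 0.0215 0.2485] turn [-0.136 -0.723 -0.697]
t 3.3 pos [0.5101 0.0957 0.3495] q [ 0.05  0.14  1.32 -0.    1.67  0.24] F [ 0.3 -0.3 -0.7] w 0.0277
dpos [0.2188 0.0215 0.2485] turn [-0.265 -1.415 -0.672]
```

>>> carry_out:
  delta_pos:
    - [0.1, 0.01, 0]
    - [0.22, 0.02, 0.08]
    - [0.22, 0.02, 0.25]
    - [0.22, 0.02, 0.25]
    - [0.22, 0.02, 0.25]
    - [0.22, 0.02, 0.25]
    - [0.22, 0.02, 0.25]
    - [0.22, 0.02, 0.25]
  turn:
    - [-0.03, -0.17, -0.17]
    - [-0.07, -0.36, -0.35]
    - [-0.1, -0.54, -0.52]
    - [-0.136, -0.723, -0.697]
    - [-0.136, -0.723, -0.697]
    - [-0.136, -0.723, -0.697]
    - [-0.136, -0.723, -0.697]
    - [-0.136, -0.723, -0.697]
  claw: [0.35, 0.35, 0.35, 0.35, 0.35, 0.35, 0.35, 0.35]

```text
clock: 4.1
position: [0.5357, 0.1812, 0.2521]
ee_rot: [0.147, 0.63, 0.753, -0.119]
contact_force: [-0.8, -0.4, -0.1]
width: 0.028
gripper_force: 0.0
```

```bash
python3 - <<'E'
from h import *
plan([.535,.18,.10],lean(43,[.179,-.984]))
E
```

```text
t 4.1 pos [0.5357 0.1812 0.2521] q [ 0.45  0.31  1.4  -0.37  1.54  0.31] F [-0.8 -0.4 -0.1] w 0.028
dpos [ 0.1392 -0.0043  0.3539] turn [ 0.008 -0.705 -0.007]
```

>>> carry_out:
  delta_pos:
    - [0.05, 0, 0.1]
    - [0.09, 0, 0.22]
    - [0.14, 0, 0.354]
    - [0.14, 0, 0.354]
    - [0.14, 0, 0.354]
    - [0.14, 0, 0.354]
    - [0.14, 0, 0.354]
  turn:
    - [0.008, -0.24, 0]
    - [0.008, -0.5, 0]
    - [0.008, -0.705, 0]
    - [0.008, -0.705, -0.007]
    - [0.008, -0.705, -0.007]
    - [0.008, -0.705, -0.007]
    - [0.008, -0.705, -0.007]
  claw: [0.35, 0.35, 0.35, 0.35, 0.35, 0.35, 0.35]

```text
clock: 4.8
position: [0.5368, 0.1815, 0.1025]
ee_rot: [0.282, 0.596, 0.715, -0.232]
contact_force: [-0.3, -0.3, -0.4]
width: 0.0275
gripper_force: 0.0
```

```bash
python3 - <<'E'
from h import *
can=np.array([.5587,.0557]);d=np.array([.179,-.984]);d/=np.hypot(*d)
p=can-d*.085
plan([*p,.035],lean(43,d))
for c in("top","side"):
    w,im,D=cloud(c)
    T=D['world_to_cam'];q=T[:3,:3]@np.array([.55,.09,.06])+T[:3,3]
    u,v=int(D['fx']*q[0]/q[2]+D['cx']),int(D['fy']*q[1]/q[2]+D['cy'])
    a=im[max(v-75,0):v+75,max(u-100,0):u+100,::-1];cv2.imwrite(f"pics/{c}1.png",cv2.resize(a,None,fx=4,fy=4))
E
python3 -c "
import cv2,numpy as np
a=cv2.imread('pics/top1.png');b=cv2.imread('pics/side1.png')
f=lambda i:cv2.resize(i,(580,435))
cv2.imwrite('pics/both1.png',cv2.resize(np.vstack([f(a),f(b)]),(400,600)))"
```

```text
t 4.8 pos [0.5368 0.1815 0.1025] q [ 0.63  0.56  1.58 -0.67  1.42  0.7 ] F [-0.3 -0.3 -0.4] w 0.0275
dpos [ 0.0367 -0.0033  0.1962] turn [ 0.008 -0.005 -0.004]
```

View pics/both1.png

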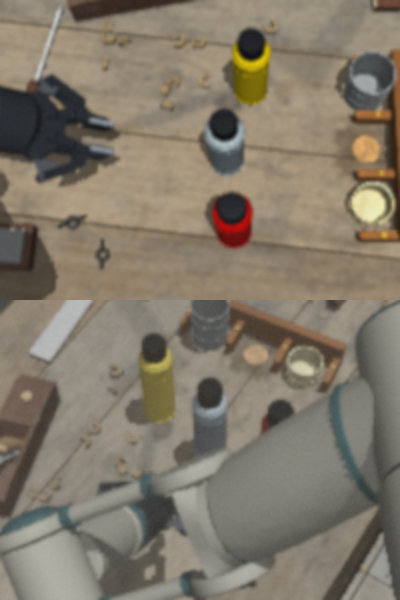

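Top view (upper half): the fork is at about (100,137), open and pointing at the grey can at (225,140). Side view (lower half): the forearm passes near the red can. I'll fit the arm geometry to see whether the wrist and forearm clear the red can along the push.

```bash
cat > fk.py <<'E'
from h import *
from scipy.optimize import least_squares
s=manip.get_state()
Q=[[-1.355,.276,1.505,0,1.361,-.121],[-.59,.21,1.24,0,1.69,.12],[.05,.14,1.32,0,1.67,.24],[.45,.31,1.4,-.37,1.54,.31],list(s['qpos'])]
P=[[.19,-.543,.202],[.5022,-.2491,.3495],[.5101,.0957,.3495],[.5357,.1812,.2521],list(s['position'])]
rots=[[0,.986,.1676,0],[0,.908,.42,.001],[0,.771,.637,0],[.147,.63,.753,-.119],list(s['ee_rot'])]
def fk(q,a,full=False):
    d1,s1,a2,a3,f,lat,L=a   # height, shoulder fwd, upper arm, forearm, elbow offset, lateral, tool
    r=R.from_euler('z',q[0]);p=r.apply([s1,lat,d1]);E=[p]
    r=r*R.from_euler('y',q[1]);p=p+r.apply([0,0,a2]);E.append(p)
    r=r*R.from_euler('y',q[2]);p=p+r.apply([f,0,a3]);E.append(p)
    r=r*R.from_euler('z',q[3])*R.from_euler('y',q[4])*R.from_euler('z',q[5]);p=p+r.apply([0,0,L]);E.append(p)
    return (E,r) if full else (p,r)
prior=np.array([.35,0,.35,.35,0,.07,.25])
o=least_squares(lambda a:np.r_[np.concatenate([fk(q,a)[0]-p for q,p in zip(Q,P)])/.003,(a-prior)/.1],prior)
A=o.x
if __name__=="__main__":
    print(np.round(A,3));print([np.round(fk(q,A)[0]-p,3).tolist() for q,p in zip(Q,P)])
    print([np.round(fk(q,A)[1].apply([0,0,1])-rot(e).apply([0,0,1]),2).tolist() for q,e in zip(Q,rots)])
    d=np.array([.179,-.984]);d/=np.hypot(*d);q=np.array(s['qpos'])
    for an in(43,36):
      q=np.array(s['qpos'])
      for b in(.085,.03,-.05,-.1,-.18):
        t=np.r_[np.array([.5587,.0557])-d*b,.014];Rt=lean(an,d);r0=fk(q,A)[1]
        C=rot(s['ee_rot']).inv()*fk(s['qpos'],A)[1]
        w=least_squares(lambda x:np.r_[fk(x,A)[0]-t,.2*((Rt*C).inv()*fk(x,A)[1]).as_rotvec()],q);q=w.x
        E=fk(q,A,True)[0];print(an,b,round(w.cost,6),'q',np.round(q,2),'elbow',np.round(E[1],3),'wrist',np.round(E[2],3))
E
python3 fk.py
```

```text
[0.151 0.008 0.587 0.421 0.035 0.071 0.394]
[[0.002, -0.001, -0.001], [-0.003, -0.0, -0.001], [0.003, 0.001, 0.002], [0.0, -0.002, 0.001], [-0.001, 0.001, 0.001]]
[[-0.0, 0.0, 0.0], [-0.0, -0.0, -0.0], [0.01, 0.0, 0.0], [-0.0, -0.0, 0.0], [-0.0, -0.0, -0.0]]
43 0.085 0.0 q [ 0.57  0.64  1.71 -0.73  1.24  0.8 ] elbow [0.264 0.254 0.622] wrist [0.495 0.403 0.302]
43 0.03 0.0 q [ 0.49  0.61  1.77 -0.78  1.17  0.78] elbow [0.272 0.225 0.631] wrist [0.505 0.349 0.302]
43 -0.05 0.0 q [ 0.36  0.58  1.84 -0.86  1.08  0.75] elbow [0.285 0.182 0.642] wrist [0.52  0.271 0.302]
43 -0.1 0.0 q [ 0.27  0.57  1.87 -0.92  1.03  0.72] elbow [0.293 0.155 0.646] wrist [0.529 0.221 0.302]
43 -0.18 0.0 q [ 0.13  0.56  1.9  -1.    0.94  0.68] elbow [0.306 0.111 0.65 ] wrist [0.543 0.143 0.302]
36 0.085 0.0 q [ 0.52  0.58  1.73 -0.65  1.16  0.71] elbow [0.252 0.225 0.642] wrist [0.502 0.367 0.332]
36 0.03 0.0 q [ 0.43  0.56  1.79 -0.7   1.09  0.67] elbow [0.259 0.197 0.65 ] wrist [0.512 0.313 0.332]
36 -0.05 0.0 q [ 0.3   0.53  1.84 -0.76  1.01  0.61] elbow [0.27  0.156 0.659] wrist [0.526 0.234 0.332]
36 -0.1 0.0 q [ 0.21  0.52  1.87 -0.8   0.96  0.57] elbow [0.277 0.13  0.662] wrist [0.535 0.185 0.332]
36 -0.18 0.0 q [ 0.06  0.51  1.88 -0.86  0.88  0.5 ] elbow [0.289 0.089 0.664] wrist [0.55  0.106 0.332]
```

The fit is good to 3 mm. The wrist stays at about 0.30 m, clear of the look-alikes, and all joints stay in range. Lowering behind the can.

>>> carry_out:
  delta_pos:
    - [0.02, -0.003, 0.1]
    - [0.037, -0.003, 0.196]
    - [0.037, -0.003, 0.196]
    - [0.037, -0.003, 0.196]
  turn:
    - [0, 0, 0]
    - [0, 0, 0]
    - [0, 0, 0]
    - [0, 0, 0]
  claw: [0.35, 0.35, 0.35, 0.35]

```text
clock: 5.3
position: [0.5414, 0.1389, 0.0316]
ee_rot: [0.281, 0.595, 0.715, -0.236]
contact_force: [0.2, 0.3, 0.4]
width: 0.0277
gripper_force: 0.0
```

```bash
python3 - <<'E'
from h import *
can=np.array([.5587,.0557]);d=np.array([.179,-.984]);d/=np.hypot(*d)
print(canfit('top',can))
for b,z in((.075,.011),(.05,.011)): plan([*(can-d*b),z],lean(43,d))
E
```

```text
(array([0.55988223, 0.05698062]), np.int64(187))
t 5.35 pos [0.542  0.1398 0.032 ] q [ 0.58  0.62  1.7  -0.72  1.26  0.78] F [-0.1  0.3  0.2] w 0.0274
dpos [0.0163 0.0033 0.0566] turn [0.003 0.001 0.006]
t 5.35 pos [0.542  0.1398 0.032 ] q [ 0.58  0.62  1.7  -0.72  1.26  0.78] F [-0.1  0.3  0.2] w 0.0274
dpos [-0.0294  0.0031  0.0993] turn [0.003 0.001 0.006]
```

Go down slowly to z = 0.011.

>>> carry_out:
  delta_pos:
    - [0.008, 0.002, 0.028]
    - [0.012, 0.003, 0.042]
    - [0.016, 0.003, 0.057]
    - [0.016, 0.003, 0.057]
  turn:
    - [0, 0, 0]
    - [0, 0, 0]
    - [0, 0, 0]
    - [0, 0, 0]
  claw: [0.35, 0.35, 0.35, 0.35]

```text
clock: 5.75
position: [0.5433, 0.1283, 0.0081]
ee_rot: [0.281, 0.594, 0.716, -0.237]
contact_force: [-0.7, 0.6, -0.1]
width: 0.028
gripper_force: 0.0
```

```bash
python3 - <<'E'
from h import *
can=np.array([.5587,.0557]);d=np.array([.179,-.984]);d/=np.hypot(*d)
for b in(.045,.02,-.03): plan([*(can-d*b),.011],lean(43,d))
w,im,D=cloud('top')
m=(abs(w[...,0]-.547)<.06)&(w[...,1]>.085)&(w[...,1]<.16)&(w[...,2]>.008)
P=w[m];k=np.argsort(P[:,1])[:25];print(np.round(P[k],3).tolist())
a=im[130:290,230:430,::-1];cv2.imwrite("pics/top2.png",cv2.resize(a,None,fx=4,fy=4)[:600])
E
```

```text
t 5.75 pos [0.5433 0.1283 0.0081] q [ 0.56  0.65  1.72 -0.74  1.22  0.8 ] F [-0.7  0.6 -0.1] w 0.028
dpos [-0.0581  0.005   0.0446] turn [-0.004  0.004  0.013]
t 5.75 pos [0.5433 0.1283 0.0081] q [ 0.56  0.65  1.72 -0.74  1.22  0.8 ] F [-0.7  0.6 -0.1] w 0.028
dpos [-0.1037  0.0048  0.0873] turn [-0.004  0.004  0.013]
t 5.75 pos [0.5433 0.1283 0.0081] q [ 0.56  0.65  1.72 -0.74  1.22  0.8 ] F [-0.7  0.6 -0.1] w 0.028
dpos [-0.195   0.0044  0.1727] turn [-0.004  0.004  0.013]
[[0.523, 0.141, 0.042], [0.526, 0.142, 0.042], [0.522, 0.143, 0.046], [0.525, 0.144, 0.045], [0.528, 0.145, 0.043], [0.522, 0.145, 0.034], [0.52, 0.145, 0.051], [0.516, 0.146, 0.044], [0.519, 0.146, 0.043], [0.524, 0.146, 0.047], [0.528, 0.147, 0.044], [0.516, 0.148, 0.045], [0.52, 0.148, 0.049], [0.519, 0.149, 0.044], [0.555, 0.149, 0.04], [0.526, 0.149, 0.05], [0.524, 0.149, 0.046], [0.56, 0.149, 0.044], [0.558, 0.149, 0.04], [0.522, 0.151, 0.054], [0.516, 0.151, 0.044], [0.518, 0.151, 0.046], [0.514, 0.151, 0.04], [0.52, 0.151, 0.048], [0.556, 0.151, 0.046]]
```

View pics/top2.png

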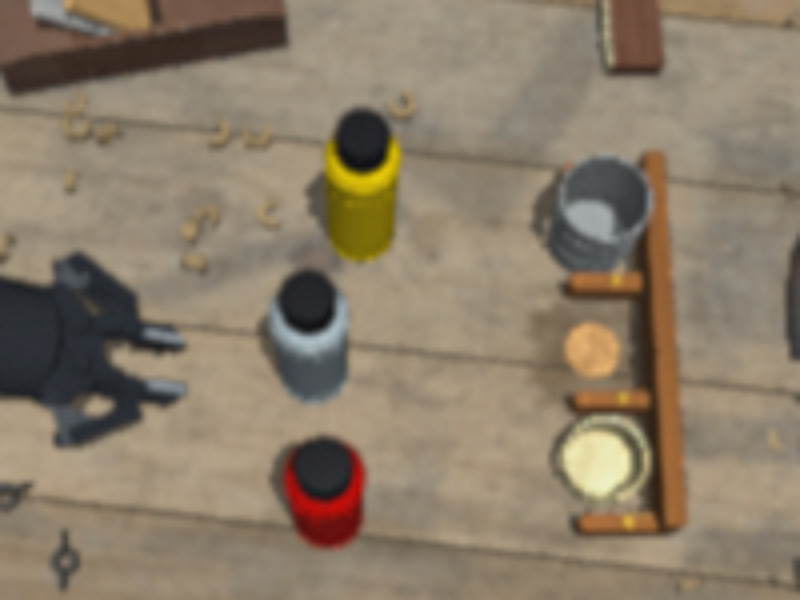

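The top crop shows the fork tips at (180,338) and (180,388), in line with the grey can at (312,345) and heading for the cork at (593,350); the way is clear. Approaching the can and making gentle contact.

>>> carry_out:
  delta_pos:
    - [-0.018, 0, 0.017]
    - [-0.037, 0, 0.034]
    - [-0.051, 0, 0.048]
    - [-0.062, 0, 0.058]
    - [-0.069, 0, 0.065]
    - [-0.075, 0, 0.07]
    - [-0.08, 0, 0.075]
    - [-0.086, 0, 0.08]
    - [-0.091, 0, 0.085]
    - [-0.097, 0, 0.09]
    - [-0.104, 0, 0.097]
    - [-0.11, 0, 0.102]
  turn:
    - [0, 0, 0]
    - [0, 0, 0]
    - [0, 0, 0]
    - [0, 0, 0]
    - [0, 0, 0]
    - [0, 0, 0]
    - [0, 0, 0]
    - [0, 0, 0]
    - [0, 0, 0]
    - [0, 0, 0]
    - [0, 0, 0]
    - [0, 0, 0]
  claw: [0.35, 0.35, 0.35, 0.35, 0.35, 0.35, 0.35, 0.35, 0.35, 0.35, 0.35, 0.35]

```text
clock: 7.0
position: [0.5547, 0.0693, 0.0091]
ee_rot: [0.281, 0.594, 0.716, -0.237]
contact_force: [0.4, 0.1, 0.0]
width: 0.0274
gripper_force: 0.0
```

```bash
cat >> h.py <<'E'
def track(g,fwd=.04):
    for c in('top','side'):
        w,im,_=cloud(c);x,y,z=w[...,0],w[...,1],w[...,2]
        hsv=cv2.cvtColor(im,cv2.COLOR_RGB2HSV)
        n=np.hypot(x-g[0],y-g[1])<.05
        k=n&(z>.15)&(z<.2);l=n&(z>.03)&(z<.14)&(y<g[1]+.015)
        print(c,'cap',k.sum(),np.round(np.nanmedian(w[k],0),3) if k.any() else '','body',l.sum(),np.round(np.nanmedian(w[l],0),3) if l.any() else '','fit',np.round(canfit(c,g)[0],3))
    print('place',[(np.round(r['point'],3).tolist(),round(r['score'],2)) for c in('top','side') for r in manip.place_of(c,'spray_can')])
E
python3 - <<'E'
from h import *
track([.562,.038])
d=np.array([.179,-.984]);plan([*(np.array([.5963,-.151])-d*.03),.011],lean(43,d))
E
```

```text
top cap 251 [0.553 0.055 0.183] body 96 [0.539 0.041 0.087] fit [0.56  0.057]
side cap 206 [0.552 0.063 0.179] body 0  fit [0.572 0.102]
place [([0.555, 0.056, -0.004], 0.93), ([0.45, 0.03, -0.003], 0.89), ([0.669, 0.033, 0.003], 0.83)]
t 7.3 pos [0.5548 0.0698 0.0091] q [ 0.47  0.62  1.79 -0.8   1.15  0.78] F [ 0.1 -0.8 -0.8] w 0.0278
dpos [-0.3586  0.0016  0.3289] turn [-0.002  0.003  0.012]
```

```bash
python3 - <<'E'
from h import *
w,im,D=cloud('top');a=im[165:265,240:360,::-1];A=cv2.resize(a,(600,500),interpolation=cv2.INTER_CUBIC)
w,im,D=cloud('side');T=D['world_to_cam'];q=T[:3,:3]@np.array([.555,.06,.06])+T[:3,3]
u,v=int(D['fx']*q[0]/q[2]+D['cx']),int(D['fy']*q[1]/q[2]+D['cy'])
B=cv2.resize(im[v-50:v+50,u-60:u+60,::-1],(600,500),interpolation=cv2.INTER_CUBIC)
cv2.imwrite('pics/c3.png',cv2.resize(np.hstack([A,B]),(800,333)))
E
```

```text
(no output)
```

View pics/c3.png

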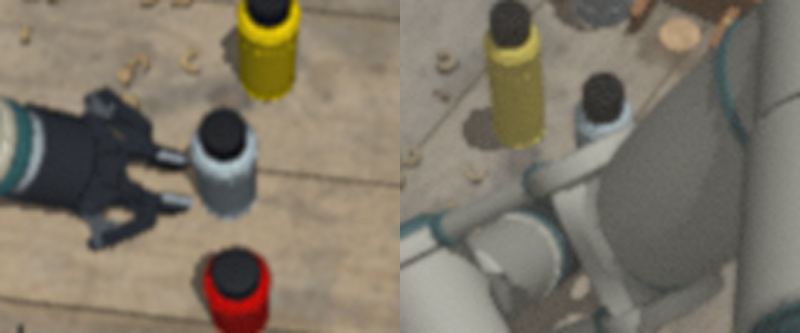

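Top crop: the fingertips at (188,158) and (190,203) are just reaching the can's left edge, which is at about (195,180). They sit farther back than the TCP suggests, so I measure the tips' real position and height from depth before pushing.

```bash
python3 - <<'E'
from h import *
w,im,D=cloud('top')
for v in range(206,232):
    print(v,' '.join('%s:%.0f,%.0f,%.0f'%(u,*(1000*w[v,u])) for u in range(289,302,2)))
s=manip.get_state();r=rot(s['ee_rot']);print(s['position'],r.as_matrix().round(3))
E
```

```text
206 289:601,119,-2 291:601,113,1 293:601,107,2 295:603,101,-1 297:559,81,145 299:558,76,152 301:548,68,186
207 289:598,118,-0 291:598,112,0 293:598,106,2 295:599,101,0 297:556,81,146 299:555,75,152 301:546,68,183
208 289:594,118,2 291:594,112,4 293:596,106,-0 295:596,100,2 297:554,81,145 299:552,75,155 301:545,68,180
209 289:575,111,58 291:577,106,51 293:593,106,-0 295:593,100,0 297:551,80,146 299:550,75,153 301:544,68,176
210 289:569,109,65 291:574,105,52 293:577,101,45 295:591,100,-2 297:549,80,144 299:547,74,154 301:545,69,162
211 289:566,109,67 291:569,104,58 293:572,99,52 295:588,99,-3 297:547,80,144 299:546,74,150 301:544,69,156
212 289:565,109,63 291:567,104,56 293:569,99,53 295:572,94,44 297:584,93,2 299:543,74,149 301:543,69,151
213 289:564,110,53 291:565,104,53 293:565,98,54 295:568,94,47 297:583,93,-3 299:541,74,146 301:541,68,151
214 289:564,110,46 291:565,105,42 293:565,99,46 295:567,94,41 297:579,92,-1 299:539,74,145 301:539,68,149
215 289:563,111,37 291:565,105,34 293:566,100,33 295:576,98,-2 297:575,91,2 299:542,75,126 301:nan,nan,nan
216 289:569,114,3 291:571,109,1 2
[... 1003 characters left out ...]
104,60 291:528,99,55 293:530,94,49 295:532,89,42 297:533,84,41 299:543,81,3 301:541,75,11
227 289:523,103,61 291:525,99,53 293:527,94,47 295:529,89,43 297:540,87,0 299:540,81,2 301:541,75,1
228 289:523,104,49 291:524,99,48 293:525,93,45 295:537,92,-1 297:537,86,1 299:538,81,-3 301:539,75,-1
229 289:531,109,3 291:524,100,36 293:532,97,2 295:534,92,-2 297:534,86,0 299:535,80,-2 301:535,74,3
230 289:529,109,-1 291:529,103,1 293:529,97,1 295:531,92,-3 297:530,85,3 299:532,80,-1 301:533,74,-1
231 289:525,108,1 291:526,102,-0 293:526,97,1 295:527,91,-0 297:528,85,1 299:529,79,-1 301:529,74,1
[0.55480052 0.06981036 0.00910244] [[-0.137  0.983  0.121]
 [ 0.717  0.183 -0.672]
 [-0.683 -0.005 -0.73 ]]
```

The visible finger ends sit about 30 mm behind the TCP along the tool axis, so contact would be at about 40 mm height, which is too high. I back off 20 mm and feel downwards in small steps.

>>> carry_out:
  delta_pos:
    - [0.018, 0, -0.017]
    - [0.037, 0, -0.034]
    - [0.039, 0, -0.032]
    - [0.041, 0, -0.03]
    - [0.044, 0, -0.027]
    - [0.044, 0, -0.027]
  turn:
    - [0, 0, 0]
    - [0, 0, 0]
    - [0, 0, 0]
    - [0, 0, 0]
    - [0, 0, 0]
    - [0, 0, 0]
  claw: [0.35, 0.35, 0.35, 0.35, 0.35, 0.35]

```text
clock: 8.05
position: [0.5508, 0.0893, 0.0047]
ee_rot: [0.281, 0.594, 0.716, -0.237]
contact_force: [0.6, 0.9, -1.0]
width: 0.0281
gripper_force: 0.0
```

>>> carry_out:
  delta_pos:
    - [0.002, 0, 0.002]
    - [0.0035, 0, 0.0037]
    - [0.005, 0, 0.0055]
    - [0.005, 0, 0.0055]
  turn:
    - [0, 0, 0]
    - [0, 0, 0]
    - [0, 0, 0]
    - [0, 0, 0]
  claw: [0.35, 0.35, 0.35, 0.35]

```text
clock: 8.45
position: [0.551, 0.0894, 0.0019]
ee_rot: [0.281, 0.594, 0.716, -0.237]
contact_force: [0.5, -0.2, -0.5]
width: 0.028
gripper_force: 0.0
```

>>> carry_out:
  delta_pos:
    - [0.002, 0, 0.002]
    - [0.0035, 0, 0.0037]
    - [0.005, 0, 0.0055]
    - [0.005, 0, 0.0055]
  turn:
    - [0, 0, 0]
    - [0, 0, 0]
    - [0, 0, 0]
    - [0, 0, 0]
  claw: [0.35, 0.35, 0.35, 0.35]

```text
clock: 8.85
position: [0.5509, 0.0895, -0.0011]
ee_rot: [0.281, 0.594, 0.716, -0.237]
contact_force: [-0.1, 0.1, 0.2]
width: 0.0276
gripper_force: 0.0
```

>>> carry_out:
  delta_pos:
    - [0.002, 0, 0.002]
    - [0.0035, 0, 0.0037]
    - [0.005, 0, 0.0055]
    - [0.005, 0, 0.0055]
  turn:
    - [0, 0, 0]
    - [0, 0, 0]
    - [0, 0, 0]
    - [0, 0, 0]
  claw: [0.35, 0.35, 0.35, 0.35]

```text
clock: 9.25
position: [0.5509, 0.0894, -0.0041]
ee_rot: [0.281, 0.594, 0.716, -0.237]
contact_force: [0.6, 0.5, 1.1]
width: 0.028
gripper_force: 0.0
```

```bash
python3 - <<'E'
from h import *
w,im,D=cloud('top')
s=manip.get_state();r=rot(s['ee_rot']);p=s['position'];print(p,s['contact_force'])
L=r.inv().apply((w-p).reshape(-1,3)).reshape(w.shape)
m=(abs(L[...,0])<.03)&(abs(L[...,1])<.045)&(L[...,2]>-.07)&(w[...,2]>.008)
P=np.c_[L[m],w[m][:,2]]*1000
P=P[np.argsort(-P[:,2])][:24];print(P.round(0).astype(int).tolist())
E
```

```text
[ 0.55095553  0.08938514 -0.0040661 ] [-1.11713644  0.40817495  0.18399812]
[[-21, -15, 0, 10], [-16, -8, -2, 8], [-21, -13, -4, 13], [-20, -7, -6, 14], [-29, -13, -12, 25], [-7, 16, -32, 24], [6, 16, -32, 15], [-2, -18, -33, 21], [-9, 18, -34, 27], [8, 17, -34, 15], [-9, 21, -34, 27], [-2, 17, -35, 23], [-10, -15, -36, 29], [-8, 15, -37, 28], [-5, 28, -37, 26], [0, 17, -37, 23], [-10, 20, -38, 30], [7, 16, -38, 19], [-12, -18, -39, 33], [-11, 17, -39, 32], [-7, 24, -39, 29], [-5, -23, -40, 29], [-10, -18, -40, 32], [-10, -15, -41, 33]]
```

```bash
python3 - <<'E'
from h import *
w,im,D=cloud('top')
s=manip.get_state();r=rot(s['ee_rot']);p=s['position']
L=r.inv().apply((w-p).reshape(-1,3)).reshape(w.shape)*1000
for a in range(-150,-25,8):
    m=(abs(L[...,1])<60)&(L[...,2]>=a)&(L[...,2]<a+8)&(w[...,2]>.012)&(L[...,0]>-70)&(L[...,0]<40)
    P=L[m]
    if len(P): print(a,len(P),'x 3%%/50%% %d %d'%tuple(np.percentile(P[:,0],[3,50])),'y',*np.percentile(P[:,1],[2,98]).round(), 'minx |y|<15',P[abs(P[:,1])<15][:,0].min().round() if (abs(P[:,1])<15).any() else '')
E
```

```text
-150 42 x 3%/50% -13 -9 y -40.0 40.0 minx |y|<15 -11.0
-142 108 x 3%/50% -19 -11 y -49.0 49.0 minx |y|<15 -20.0
-134 119 x 3%/50% -20 -9 y -59.0 58.0 minx |y|<15 -22.0
-126 88 x 3%/50% -18 -11 y -58.0 58.0 minx |y|<15 -19.0
-118 62 x 3%/50% -17 -11 y -56.0 59.0 minx |y|<15 -18.0
-110 72 x 3%/50% -17 -11 y -54.0 56.0 minx |y|<15 -17.0
-102 64 x 3%/50% -17 -10 y -51.0 53.0 minx |y|<15 -18.0
-94 73 x 3%/50% -13 -8 y -44.0 49.0 minx |y|<15 -13.0
-86 70 x 3%/50% -14 -9 y -43.0 46.0 minx |y|<15 -15.0
-78 25 x 3%/50% -13 -7 y -29.0 37.0 minx |y|<15 -12.0
-70 30 x 3%/50% -12 -7 y -25.0 29.0 minx |y|<15 -12.0
-62 27 x 3%/50% -12 -5 y -26.0 27.0 minx |y|<15 -12.0
-54 34 x 3%/50% -67 -7 y -25.0 26.0 minx |y|<15 -68.0
-46 26 x 3%/50% -63 -6 y -25.0 28.0 minx |y|<15 -59.0
-38 21 x 3%/50% -67 -8 y -23.0 23.0 minx |y|<15 -50.0
-30 6 x 3%/50% -68 -58 y -24.0 -15.0 minx |y|<15 -40.0
```

>>> carry_out:
  delta_pos:
    - [0.002, 0, 0.002]
    - [0.004, 0, 0.004]
    - [0.006, 0, 0.006]
    - [0.006, 0, 0.006]
  turn:
    - [0, 0, 0]
    - [0, 0, 0]
    - [0, 0, 0]
    - [0, 0, 0]
  claw: [0.35, 0.35, 0.35, 0.35]

```text
clock: 9.75
position: [0.5509, 0.0895, -0.0076]
ee_rot: [0.281, 0.594, 0.716, -0.237]
contact_force: [0.7, -0.7, -0.2]
width: 0.0279
gripper_force: 0.0
```

>>> carry_out:
  delta_pos:
    - [0.002, 0, 0.002]
    - [0.004, 0, 0.004]
    - [0.006, 0, 0.006]
    - [0.006, 0, 0.006]
  turn:
    - [0, 0, 0]
    - [0, 0, 0]
    - [0, 0, 0]
    - [0, 0, 0]
  claw: [0.35, 0.35, 0.35, 0.35]

```text
clock: 10.15
position: [0.5508, 0.0896, -0.0109]
ee_rot: [0.281, 0.594, 0.716, -0.237]
contact_force: [-0.3, 0.1, -0.0]
width: 0.0276
gripper_force: 0.0
```

```bash
python3 - <<'E'
from h import *
w,im,D=cloud('top')
s=manip.get_state();r=rot(s['ee_rot']);p=s['position'];print(p,s['contact_force'])
L=r.inv().apply((w-p).reshape(-1,3)).reshape(w.shape)
m=(abs(L[...,0])<.014)&(abs(L[...,1])<.03)&(L[...,2]>-.05)&(w[...,2]>.005)
P=np.c_[L[m],w[m]]*1000
P=P[np.argsort(-P[:,2])][:14];print(P.round(0).astype(int).tolist())
E
```

```text
[ 0.55089292  0.08959677 -0.01085724] [ 0.05027754 -0.57363154 -0.0769738 ]
[[11, 16, -32, 562, 122, 5], [-4, 16, -33, 563, 112, 16], [-6, -12, -34, 536, 105, 18], [-11, 20, -36, 567, 109, 22], [11, 16, -36, 561, 124, 8], [-11, 17, -36, 564, 109, 23], [-9, -19, -36, 529, 104, 22], [-3, 15, -36, 562, 115, 17], [-10, -16, -37, 532, 104, 23], [0, 16, -37, 562, 118, 16], [-10, 22, -39, 570, 113, 24], [-10, 19, -39, 566, 112, 25], [-7, 26, -39, 573, 116, 22], [-8, -19, -40, 529, 107, 24]]
```

>>> carry_out:
  delta_pos:
    - [-0.0076, 0, 0.014]
    - [-0.0186, 0, 0.0242]
    - [-0.0295, 0, 0.0345]
    - [-0.035, 0, 0.0396]
    - [-0.0405, 0, 0.0447]
    - [-0.046, 0, 0.0499]
    - [-0.0515, 0, 0.055]
    - [-0.057, 0, 0.0601]
    - [-0.0625, 0, 0.0653]
    - [-0.068, 0, 0.0704]
    - [-0.0735, 0, 0.0755]
    - [-0.079, 0, 0.0807]
  turn:
    - [0, 0, 0]
    - [0, 0, 0]
    - [0, 0, 0]
    - [0, 0, 0]
    - [0, 0, 0]
    - [0, 0, 0]
    - [0, 0, 0]
    - [0, 0, 0]
    - [0, 0, 0]
    - [0, 0, 0]
    - [0, 0, 0]
    - [0, 0, 0]
  claw: [0.35, 0.35, 0.35, 0.35, 0.35, 0.35, 0.35, 0.35, 0.35, 0.35, 0.35, 0.35]

```text
clock: 11.4
position: [0.5593, 0.0451, -0.0127]
ee_rot: [0.281, 0.594, 0.716, -0.237]
contact_force: [-0.2, 2.6, 0.4]
width: 0.0279
gripper_force: 1.0
```

```bash
python3 - <<'E'
from h import *
track([.562,.038])
d=np.array([.179,-.984]);plan([*(np.array([.5963,-.151])-d*.0075),-.013],lean(43,d))
E
```

```text
top cap 264 [0.555 0.039 0.183] body 149 [0.539 0.033 0.088] fit [0.563 0.041]
side cap 200 [0.556 0.046 0.179] body 0  fit [0.56  0.037]
place [([0.448, 0.036, -0.003], 0.75), ([0.669, 0.034, -0.0], 0.62), ([0.556, 0.039, -0.004], 0.59), ([0.666, 0.034, 0.0], 0.86)]
t 11.7 pos [ 0.5591  0.0449 -0.0126] q [ 0.43  0.64  1.82 -0.84  1.09  0.81] F [-0.7  0.3 -0.1] w 0.0272
dpos [-0.3495  0.0021  0.3287] turn [-0.003  0.005  0.012]
```

>>> carry_out:
  delta_pos:
    - [-0.007, 0, 0.0066]
    - [-0.015, 0, 0.0141]
    - [-0.024, 0, 0.0226]
    - [-0.033, 0, 0.031]
    - [-0.042, 0, 0.0395]
    - [-0.051, 0, 0.048]
    - [-0.06, 0, 0.0564]
    - [-0.069, 0, 0.0649]
    - [-0.078, 0, 0.0734]
    - [-0.087, 0, 0.0818]
    - [-0.095, 0, 0.0894]
    - [-0.1, 0, 0.094]
  turn:
    - [0, 0, 0]
    - [0, 0, 0]
    - [0, 0, 0]
    - [0, 0, 0]
    - [0, 0, 0]
    - [0, 0, 0]
    - [0, 0, 0]
    - [0, 0, 0]
    - [0, 0, 0]
    - [0, 0, 0]
    - [0, 0, 0]
    - [0, 0, 0]
  claw: [0.35, 0.35, 0.35, 0.35, 0.35, 0.35, 0.35, 0.35, 0.35, 0.35, 0.35, 0.35]

```text
clock: 12.9
position: [0.5692, -0.0092, -0.0128]
ee_rot: [0.281, 0.594, 0.716, -0.237]
contact_force: [-0.9, 2.9, -0.2]
width: 0.0279
gripper_force: 1.2
```

```bash
python3 - <<'E'
from h import *
track([.572,-.014])
d=np.array([.179,-.984]);plan([*(np.array([.5963,-.151])-d*.0075),-.013],lean(43,d))
E
```

```text
top cap 255 [ 0.565 -0.014  0.183] body 148 [ 0.549 -0.018  0.091] fit [ 0.573 -0.013]
side cap 171 [ 0.567 -0.007  0.181] body 2 [ 0.589 -0.001  0.122] fit [ 0.569 -0.017]
place [([0.566, -0.014, -0.001], 0.84), ([0.447, 0.035, -0.003], 0.81), ([0.596, -0.149, -0.002], 0.66), ([0.668, 0.033, 0.001], 0.63), ([0.681, -0.134, 0.005], 0.48), ([0.67, 0.035, -0.003], 0.89)]
t 13.2 pos [ 0.569  -0.009  -0.0128] q [ 0.34  0.63  1.86 -0.91  1.03  0.79] F [-0.8 -1.   1. ] w 0.0278
dpos [-0.2499  0.0023  0.2347] turn [-0.003  0.004  0.012]
```

>>> carry_out:
  delta_pos:
    - [-0.007, 0, 0.0066]
    - [-0.015, 0, 0.0141]
    - [-0.024, 0, 0.0226]
    - [-0.033, 0, 0.031]
    - [-0.042, 0, 0.0395]
    - [-0.051, 0, 0.048]
    - [-0.06, 0, 0.0564]
    - [-0.069, 0.001, 0.0649]
    - [-0.078, 0.001, 0.0734]
    - [-0.087, 0.001, 0.0818]
    - [-0.095, 0.001, 0.0894]
    - [-0.1, 0.001, 0.094]
  turn:
    - [0, 0, 0]
    - [0, 0, 0]
    - [0, 0, 0]
    - [0, 0, 0]
    - [0, 0, 0]
    - [0, 0, 0]
    - [0, 0, 0]
    - [0, 0, 0]
    - [0, 0, 0]
    - [0, 0, 0]
    - [0, 0, 0]
    - [0, 0, 0]
  claw: [0.35, 0.35, 0.35, 0.35, 0.35, 0.35, 0.35, 0.35, 0.35, 0.35, 0.35, 0.35]

```text
clock: 14.4
position: [0.5796, -0.0631, -0.013]
ee_rot: [0.281, 0.594, 0.716, -0.237]
contact_force: [-0.3, 2.4, 0.8]
width: 0.0276
gripper_force: 0.9
```

>>> carry_out:
  delta_pos:
    - [-0.007, 0, 0.0066]
    - [-0.015, 0, 0.0141]
    - [-0.023, 0, 0.0216]
    - [-0.031, 0, 0.0291]
    - [-0.039, 0, 0.0367]
    - [-0.047, 0, 0.0442]
    - [-0.055, 0, 0.0517]
    - [-0.063, 0.001, 0.0592]
    - [-0.07, 0.001, 0.0658]
    - [-0.076, 0.001, 0.0714]
    - [-0.081, 0.001, 0.0761]
    - [-0.085, 0.001, 0.08]
  turn:
    - [0, 0, 0]
    - [0, 0, 0]
    - [0, 0, 0]
    - [0, 0, 0]
    - [0, 0, 0]
    - [0, 0, 0]
    - [0, 0, 0]
    - [0, 0, 0]
    - [0, 0, 0]
    - [0, 0, 0]
    - [0, 0, 0]
    - [0, 0, 0]
  claw: [0.35, 0.35, 0.35, 0.35, 0.35, 0.35, 0.35, 0.35, 0.35, 0.35, 0.35, 0.35]

```text
clock: 15.6
position: [0.5886, -0.1087, -0.0131]
ee_rot: [0.281, 0.594, 0.716, -0.237]
contact_force: [-1.0, 3.1, 0.4]
width: 0.0278
gripper_force: 1.1
```

```bash
python3 - <<'E'
from h import *
track([.590,-.116])
d=np.array([.179,-.984]);plan([*(np.array([.5963,-.151])-d*.0075),-.013],lean(43,d))
w,im,D=cloud('top');a=im[165:265,280:420,::-1];cv2.imwrite('pics/t4.png',cv2.resize(a,(770,550),interpolation=cv2.INTER_CUBIC))
E
```

```text
top cap 262 [ 0.585 -0.111  0.183] body 153 [ 0.567 -0.118  0.074] fit [ 0.592 -0.114]
side cap 112 [ 0.591 -0.109  0.182] body 0  fit [ 0.59  -0.116]
place [([0.449, 0.035, -0.002], 0.91), ([0.67, 0.034, 0.002], 0.82), ([0.586, -0.115, -0.003], 0.64), ([0.455, 0.034, 0.0], 0.56)]
t 15.9 pos [ 0.5885 -0.1087 -0.013 ] q [ 0.16  0.61  1.91 -1.03  0.93  0.75] F [-0.6 -0.2  1. ] w 0.0281
dpos [-0.0648 -0.0001  0.0608] turn [-0.003  0.004  0.012]
```

View pics/t4.png

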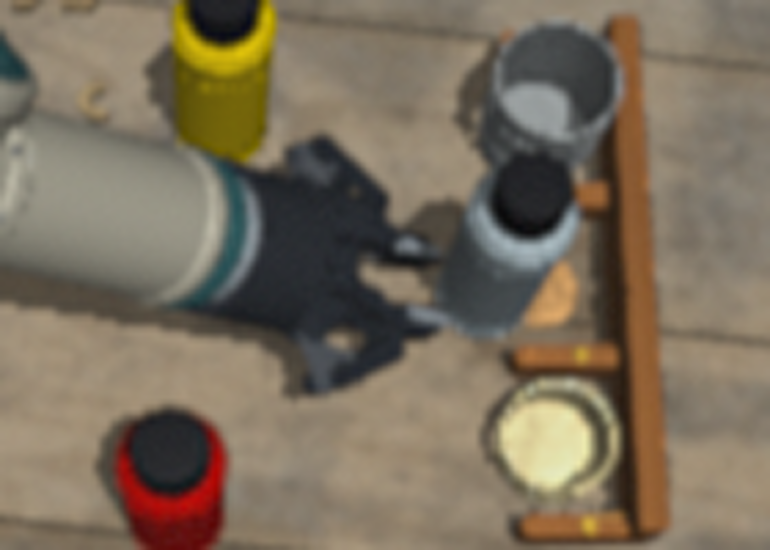

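Top crop: the can's base is at about (482,290), between the dividers (lower nose at (512,357), upper at (580,195)) and in line with the cork at (549,292). The tins are untouched. Finishing slowly.

>>> carry_out:
  delta_pos:
    - [-0.005, 0, 0.0047]
    - [-0.01, 0, 0.0094]
    - [-0.0155, 0, 0.0145]
    - [-0.021, 0, 0.0197]
    - [-0.0265, 0, 0.0249]
    - [-0.032, 0, 0.03]
    - [-0.0375, 0, 0.0352]
    - [-0.043, 0, 0.0403]
    - [-0.0475, 0, 0.0446]
    - [-0.051, 0, 0.0479]
    - [-0.054, 0, 0.0507]
    - [-0.0567, 0, 0.0532]
  turn:
    - [0, 0, 0]
    - [0, 0, 0]
    - [0, 0, 0]
    - [0, 0, 0]
    - [0, 0, 0]
    - [0, 0, 0]
    - [0, 0, 0]
    - [0, 0, 0]
    - [0, 0, 0]
    - [0, 0, 0]
    - [0, 0, 0]
    - [0, 0, 0]
  claw: [0.35, 0.35, 0.35, 0.35, 0.35, 0.35, 0.35, 0.35, 0.35, 0.35, 0.35, 0.35]

```text
clock: 17.15
position: [0.5942, -0.1391, -0.0132]
ee_rot: [0.281, 0.594, 0.716, -0.237]
contact_force: [0.0, 3.1, 0.4]
width: 0.0278
gripper_force: 1.2
```

```bash
python3 - <<'E'
from h import *
track([.595,-.147])
d=np.array([.179,-.984]);plan([*(np.array([.5963,-.151])-d*.0075),-.013],lean(43,d))
E
```

```text
top cap 259 [ 0.59  -0.141  0.183] body 308 [ 0.573 -0.159  0.056] fit [ 0.597 -0.147]
side cap 77 [ 0.599 -0.14   0.183] body 2 [ 0.641 -0.136  0.033] fit [ 0.595 -0.147]
place [([0.666, 0.032, 0.001], 0.87), ([0.594, -0.143, -0.004], 0.82), ([0.447, 0.036, -0.003], 0.73), ([0.454, 0.034, 0.0], 0.73), ([0.698, -0.32, -0.004], 0.61), ([0.666, 0.035, -0.001], 0.51)]
t 17.45 pos [ 0.5942 -0.1392 -0.0131] q [ 0.1   0.61  1.91 -1.06  0.9   0.73] F [ 0.4 -0.1  0.6] w 0.0281
dpos [-0.0085 -0.0001  0.0075] turn [-0.003  0.004  0.012]
```

>>> carry_out:
  delta_pos:
    - [-0.0015, 0, 0.0014]
    - [-0.003, 0, 0.0028]
    - [-0.0045, 0, 0.0042]
    - [-0.0055, 0, 0.0051]
  turn:
    - [0, 0, 0]
    - [0, 0, 0]
    - [0, 0, 0]
    - [0, 0, 0]
  claw: [0.35, 0.35, 0.35, 0.35]

```text
clock: 17.85
position: [0.5948, -0.1419, -0.0131]
ee_rot: [0.281, 0.594, 0.716, -0.237]
contact_force: [-0.4, 2.6, 1.3]
width: 0.0277
gripper_force: 1.1
```

>>> carry_out:
  delta_pos:
    - [-0.0008, 0, 0.0008]
    - [-0.0016, 0, 0.0015]
  turn:
    - [0, 0, 0]
    - [0, 0, 0]
  claw: [0.35, 0.35]

```text
clock: 18.05
position: [0.595, -0.1428, -0.0131]
ee_rot: [0.281, 0.594, 0.716, -0.237]
contact_force: [-0.3, 2.7, 1.3]
width: 0.028
gripper_force: 1.1
```

>>> carry_out:
  delta_pos:
    - [-0.0009, 0, 0.0008]
    - [-0.0018, 0, 0.0017]
  turn:
    - [0, 0, 0]
    - [0, 0, 0]
  claw: [0.35, 0.35]

```text
clock: 18.25
position: [0.5951, -0.1438, -0.0131]
ee_rot: [0.281, 0.594, 0.716, -0.237]
contact_force: [-0.5, 2.0, 0.7]
width: 0.028
gripper_force: 1.2
```

```bash
python3 - <<'E'
from h import *
track([.596,-.151])
s=manip.get_state();print(s['position'],s['contact_force'])
E
```

```text
top cap 259 [ 0.591 -0.146  0.183] body 306 [ 0.574 -0.162  0.056] fit [ 0.597 -0.152]
side cap 70 [ 0.601 -0.143  0.183] body 2 [ 0.642 -0.139  0.032] fit [ 0.654 -0.119]
place [([0.59, -0.152, -0.002], 0.78), ([0.667, 0.031, -0.0], 0.77), ([0.447, 0.033, -0.004], 0.59), ([0.682, -0.137, 0.005], 0.51), ([0.454, 0.035, 0.002], 0.83), ([0.667, 0.039, -0.002], 0.54)]
[ 0.59508947 -0.14386876 -0.01312792] [0.23927305 1.83660316 0.70318414]
```

>>> carry_out:
  delta_pos:
    - [-0.0009, 0, 0.0008]
    - [-0.0018, 0, 0.0017]
  turn:
    - [0, 0, 0]
    - [0, 0, 0]
  claw: [0.35, 0.35]

```text
clock: 18.75
position: [0.5953, -0.1448, -0.0132]
ee_rot: [0.281, 0.594, 0.716, -0.237]
contact_force: [-0.5, 2.5, 0.5]
width: 0.0279
gripper_force: 1.2
```

>>> carry_out:
  delta_pos:
    - [-0.0009, 0, 0.0008]
    - [-0.0018, 0, 0.0017]
  turn:
    - [0, 0, 0]
    - [0, 0, 0]
  claw: [0.35, 0.35]

```text
clock: 18.95
position: [0.5955, -0.1458, -0.0131]
ee_rot: [0.281, 0.594, 0.716, -0.237]
contact_force: [-0.9, 3.2, 0.7]
width: 0.0278
gripper_force: 1.2
```

>>> carry_out:
  delta_pos:
    - [-0.0009, 0, 0.0008]
    - [-0.0018, 0, 0.0017]
  turn:
    - [0, 0, 0]
    - [0, 0, 0]
  claw: [0.35, 0.35]

```text
clock: 19.15
position: [0.5956, -0.1467, -0.0132]
ee_rot: [0.281, 0.594, 0.716, -0.237]
contact_force: [-0.6, 3.8, 1.8]
width: 0.0279
gripper_force: 1.8
```

```bash
python3 - <<'E'
from h import *
track([.596,-.152])
s=manip.get_state();print(s['position'],s['contact_force'])
w,im,_=cloud('top');x,y,z=w[...,0],w[...,1],w[...,2]
m=(z>.05)&(z<.06)&(x>.45)&(x<.74)&(y>-.25)&(y<-.165)
# board front-face offset and can front surface along stand x
o=np.array([.5955,-.143]);ex=np.array([.108,-.994]);ey=np.array([.994,.108])
S=(w[...,:2]-o)@ex;Y=(w[...,:2]-o)@ey
print('board top x range',np.nanpercentile(S[m],[2,98]))
k=(z>.155)&(z<.2)&(abs(S)<.04)&(abs(Y)<.05);print('cap S range',np.nanpercentile(S[k],[2,50,98]),np.nanpercentile(Y[k],[2,50,98]))
b=(z>.03)&(z<.14)&(abs(S)<.05)&(abs(Y)<.03);print('body S',np.nanpercentile(S[b],[2,98]),np.nanpercentile(Y[b],[2,98]))
E
```

```text
top cap 267 [ 0.592 -0.148  0.182] body 311 [ 0.574 -0.162  0.056] fit [ 0.598 -0.154]
side cap 60 [ 0.602 -0.146  0.183] body 3 [ 0.642 -0.142  0.034] fit [ 0.596 -0.152]
place [([0.595, -0.153, -0.004], 0.9), ([0.678, -0.139, 0.002], 0.69), ([0.445, 0.034, -0.003], 0.61), ([0.668, 0.032, 0.001], 0.59), ([0.451, 0.033, -0.0], 0.97), ([0.667, 0.035, -0.0], 0.88)]
[ 0.59562579 -0.14664716 -0.0131705 ] [-0.93779374  3.7489588   1.12759965]
board top x range [0.03435694 0.04998081]
cap S range [-0.00876873  0.0059062   0.0240953 ] [-0.01668538 -0.00221829  0.01612283]
body S [-0.04772187  0.04797231] [-0.02821845  0.02165655]
```

The static force has risen, so the can is against the board. Backing off straight.

>>> carry_out:
  delta_pos:
    - [0.005, 0, -0.0047]
    - [0.015, 0, -0.0141]
    - [0.03, 0, -0.0282]
    - [0.05, 0, -0.047]
    - [0.075, 0, -0.07]
    - [0.1, 0, -0.094]
    - [0.1, 0, -0.094]
  turn:
    - [0, 0, 0]
    - [0, 0, 0]
    - [0, 0, 0]
    - [0, 0, 0]
    - [0, 0, 0]
    - [0, 0, 0]
    - [0, 0, 0]
  claw: [0.35, 0.35, 0.35, 0.35, 0.35, 0.35, 0.35]

```text
clock: 20.2
position: [0.5859, -0.0904, -0.0132]
ee_rot: [0.281, 0.593, 0.717, -0.236]
contact_force: [-0.5, -0.4, -0.6]
width: 0.0275
gripper_force: 0.0
```

```bash
python3 - <<'E'
from h import *
track([.596,-.152])
for q in('grey_tin','brass_tin'): print(q,[np.round(r['point'],3).tolist() for r in manip.place_of('top',q)][:2])
w,im,D=cloud('top');a=im[165:265,280:420,::-1];cv2.imwrite('pics/t5.png',cv2.resize(a,(770,550),interpolation=cv2.INTER_CUBIC))
E
```

```text
top cap 269 [ 0.592 -0.148  0.182] body 302 [ 0.575 -0.163  0.056] fit [ 0.598 -0.154]
side cap 165 [ 0.593 -0.142  0.18 ] body 11 [ 0.638 -0.172  0.04 ] fit [ 0.594 -0.153]
place [([0.666, 0.032, -0.001], 0.82), ([0.447, 0.036, -0.006], 0.8), ([0.456, 0.038, 0.001], 0.75)]
grey_tin [[0.679, -0.138, 0.005]]
brass_tin [[0.508, -0.157, -0.002]]
```

View pics/t5.png

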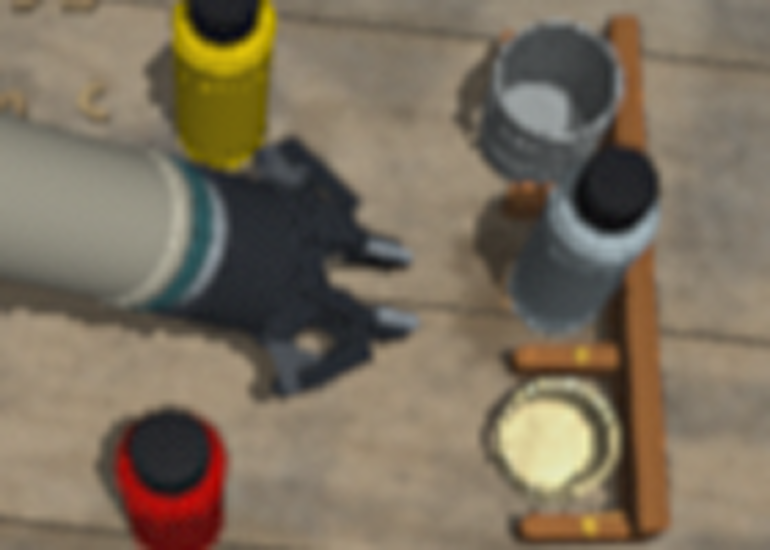

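The can stands upright in the middle bay against the board, with its base at about (560,290) and cap at (618,188). The tins are unmoved and the gripper is clear. Handing in.

```bash
python3 -c "
from rig import manip
print(manip.sign_off())"
```

```text
the job is handed in; nothing more can be done
None
```

The grey spray can was pushed upright into the empty middle bay until it touched the back board, the tins in the other bays did not move, and the job has been handed in; sign-off returned no verdict.

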